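# Set the aperture ring of a bench inspection camera against its preset stop

### The arm

A 6-joint arm with a two-finger parallel gripper is mounted at the origin on a cart in front of the work surface, level with it; the furniture and walls round the work are solid. World frame = base frame: x ahead of the robot, y to its left, z up, the work surface at z = 0. Lengths are in m, angles in rad, forces in N, time in s.
With the tool pointing down it reaches from about 0.375 to 0.9 m from the base axis. Payload 3.1 kg.
Tool frame: the origin (TCP) lies midway between the tips of the shut fingers; the grasp point (between the pads) lies 19 mm behind it; z points along the fingers, y is the line along which they close (so a half turn about z gives the same grasp; the last joint's range is limited). The gripper opens to 87 mm and grips with 3 to 60 N. Pads are 19 mm wide; open, the fingers measure 117 mm over their backs; the gripper's body (75 mm by 190 mm) begins 51 mm behind the grasp point.
Start: joints at [-1.379, 0.527, 1.433, -0, 1.181, -0.178], TCP at [0.226, -0.582, 0.223] pointing down, gripper open.
Joint ranges: [-3.08, 3.08], [-0.75, 2.2], [0.22, 2.44], [-1.43, 4.57], [0, 2.65], [-2.85, 2.85]. Speed limits (rad/s): [2.79, 2.79, 3.14, 3.14, 3.14, 3.14].

### API

Orientations are given as a unit quaternion [x, y, z, w].
In Python, from rig import get_obs, cams, job gives the robot as it stands.
- The arm moves only by the tool servo_tool, never from a script. Its argument "moves" is text: rows parted by semicolons, each of 5 numbers parted by spaces: the shift along the tool's x, y, z in m, then the turn about the tool's z in degrees, then the finger opening in m, from 0 to 0.087. In form: dx dy dz spin claw; .... A call has 1 to 10 rows; each row is the pose to reach, as a shift and turn from the pose commanded when the call began, along the tool's axes at that moment; what a row does not reach only later rows make up. A row lasts 1/12 s, in which the tool goes at most 41.7 mm and 7.16 degrees, less where a joint would pass 70% of its speed; a pose out of reach is approached as far as the arm can. A call with a gripper value outside its range is refused whole. The fingers move at their own pace and stop on an object; "grip_force" is the grip in N (left out, the last holds). Time passes only in rows, so rows that repeat a pose let the fingers close. It gives the time, the measured TCP pose, the force, the opening and the grip force at its end, in the units of the state.
- get_obs(): the state, without advancing time (a new reading comes with each control period).
- cams.camera(name): name is "scene" or "top"; returns the picture (400x640x3 uint8, blue, green, red); there is no depth.
- cams.camera_model(name): a dict with "fx", "fy", "cx", "cy" (pixels), "dist" ([k1, k2, p1, p2, k3] as OpenCV has them; the pictures are not rectified), "R" (3x3) and "t" (3): a world point X has camera coordinates R X + t. Camera axes: x right, y down, z forward; pixel columns grow to the right and rows downward; lengths in m; the calibration is good to about 2 mm. A picture is of the moment at which its call begins. camera_model takes no time and is no camera call.
- job.hand_in(): hands the job in; it is judged then, once.
The state is a dict: "time": time; "q": joint angles; "joint_velocities": joint speeds; "joint_torque": joint torques, N m; "position": TCP position; "tool_rot": TCP orientation; "ft_force": force on the tool from outside, world axes, zero at the start; "moment": the same for the moment, N m; "grip_width": finger opening in m; "grip_force": force on a finger pad.
Only numpy, scipy, OpenCV 4.12 (cv2) and the standard library are available. Lean on these libraries where they do the work, as an engineer would, in place of code of your own. Each camera call takes 0.05 s, during which the arm holds its last target. There are 200 camera calls.

### The job

Take the blue cap off the upward-looking inspection camera and set it, knob up, on the flat maroon box. Then turn the slim aperture ring counter-clockwise (seen from above) until its orange lug bears gently but firmly on the rubber-tipped stop screw, by feel, without touching the fixed black rings above and below it or forcing the stop. Let go with the lug still resting on the stop, and leave everything else on the bench where it is.

Things in the scene. Friction and masses are not known exactly. Their poses are not given: they have to be found in the camera images.
- cap_knob (a point): Centre of the grip knob of the loose blue lens cap: knob 24 mm across, 20 mm high. 10 to 16 mm below this point is a disc 76 mm across, below that a plug 29 mm across and 8 mm long (underside 24 mm below this point), loose in the 35 mm lens mouth. z up. About 60 g; lifts straight off, stands on its plug. While on, its disc overhangs the rings and bars the way to them from above.
- lens_cap: The same cap; origin at the centre of its plug's underside, z up through the knob.
- box_top (a point): Centre of the top face of the closed flat maroon box, 85 mm along its x, 220 mm along its y, 26 mm thick; it lies loose on the bench.
- maroon_box: The same maroon box; origin at the centre of its underside, on the bench, z up.
- ring_centre (a point): Centre of the slim, knurled, light metal aperture ring, on the upright lens axis: 57 mm across, 8 mm high (4 mm above and below this point), 4 mm proud all round of the fixed black rings above and below. x axis points to the orange lug, z up. The camera's 62 mm square housing tops out 29 mm below this point.
- aperture_ring: The slim ring with its lug; origin and axes as ring_centre. It turns about the upright axis with about 0.08 Nm of friction and stays where it is left; the stop screw on the upper ring ends its counter-clockwise travel.
- lug (a point): Point on the ring's orange lug, 34 mm from the lens axis, at the ring's mid-height. The lug is 9 mm wide along the ring, 8 mm high, and sticks out to 40 mm from the lens axis.
- lower_ring: The fixed black ring right below the aperture ring, 49 mm across, 24.5 mm high; origin at the centre of its underside. Not to be touched.
- stop_ring: The fixed black ring right above the aperture ring, 49 mm across, 23.5 mm high, with a steel stop bracket. Origin on the lens axis, 4.5 mm above the aperture ring's mid-height; x points to the bracket. Not to be touched.
- stop_bracket (a point): Point on the bracket, 34 mm from the lens axis, at the aperture ring's mid-height. Bracket 10 mm wide along the ring, out to 42 mm from the axis, 0.85 to 1.3 rad counter-clockwise of the lug. A 7 mm thick rubber-tipped stop screw sticks out of it towards the lug by 2 to 10 mm, set anew each time, not measured. The rubber gives about 1 mm for 5 N; over 12 N forces it.
- lens_mouth (a point): Centre of the lens mouth, on the lens axis at the top of the upper black ring, 28 mm above the aperture ring's mid-height.
- camera: The inspection camera, fixed to the bench with its lens up: aluminium foot plate 110x110x10 mm, grey housing 62x62 mm up to 55 mm; origin on the lens axis at the bench top, z up.
- glue_bottle: Bystander: full yellow glue bottle with red cap, 46x70x168 mm, stuck fast to the bench; origin at the centre of its underside.
- pine_block_a: Bystander: pine offcut, 45x110x45 mm; origin at the centre of its underside.
- try_square: Bystander: try square with dark wooden stock, 201x115x17 mm; origin at the centre of its underside.
- sanding_block: Bystander: cork sanding block, 64x112x31 mm; origin at the centre of its underside.
Things that resemble listed ones, but are neither listed nor needed, are in the scene too. There is more than one size of the camera; the job needs the larger.

How it is judged:
On the way, in this order (a step that is already met when the one before it is completed fails the run):
1. the cap stands knob up on the flat maroon box (x of cap_knob in the frame of maroon_box between -0.035 and 0.035 m and y of cap_knob in the frame of maroon_box between -0.09 and 0.09 m and z of cap_knob in the frame of maroon_box between 0.045 and 0.055 m and angle between cap_knob's own z axis and vertical below 0.15 rad and linear speed of lens_cap below 0.02 m/s), for 0.2 s.
2. the orange lug bears on the stop screw with more than 1.5 N (contact force between aperture_ring and stop_ring above 1.5 N), for 0.2 s.
At the end, for the whole second after the job is handed in: The cap stands at rest on the flat maroon box, knob up (within 0.15 rad), its centre within 35 mm (x, across) and 90 mm (y, along) of the maroon box's centre; the ring is at rest with its lug still resting on the stop screw (more than 0.2 N) (all of step 1 and contact force between aperture_ring and stop_ring above 0.2 N and angular speed of aperture_ring below 0.05 rad/s); the robot touches nothing.
It fails at once if the lug is forced on the stop screw with more than 12 N (contact force between aperture_ring and stop_ring above 12 N).
It fails at once if the robot touches the upper fixed ring or its stop with more than 1.5 N (contact force between any of the fingers, the arm and stop_ring above 1.5 N).
It fails at once if the robot touches the lower fixed ring with more than 1.5 N (contact force between any of the fingers, the arm and lower_ring above 1.5 N).
It fails at once if a bystander is moved more than 30 mm (distance of any of pine_block_a, try_square, sanding_block from where it was at the start of the episode above 0.03 m).
It fails at once if the maroon box is moved more than 30 mm (distance of maroon_box from where it was at the start of the episode above 0.03 m).
It also fails if it takes over 64 s, if anything falls off the work surface, if the arm or the gripper's body presses on something with over 40 N, if the wrist force passes 120 N, or if a joint passes its speed limit or range.

## Working session

There is one attempt and no reset: what is moved stays moved. The work goes in short steps, Python scripts to look and compute and a tool call to move; the robot and the scene stay as the last step left them, time stands still between calls to the robot, and variables do not carry over. Pictures are saved under pics/ and viewed, at most 10 in all, crops included, and the job is handed in when it is done.

Besides the shell and the picture viewer there is one more tool, called after "Emit:" as name(argument=value, ...) on one line, values as JSON. servo_tool: Moves the arm, as the interface text tells. Its arguments: {"type":"object","properties":{"moves":{"type":"string"},"grip_force":{"type":"number"}},"required":["moves"]}

```bash
mkdir -p pics; ls; python3 - <<'E'
from rig import get_obs,cams
import cv2
for n in("scene","top"):
    cv2.imwrite(f"pics/{n}0.png",cams.camera(n)); m=cams.camera_model(n); print(n,m)
print(get_obs())
E
```

```text
pics
scene {'fx': 362.1862680096759, 'fy': 362.1862680096759, 'cx': 318.3674116641473, 'cy': 191.33879826605792, 'dist': array([0.01502463, 0.        , 0.        , 0.        , 0.        ]), 'R': array([[-0.69566045, -0.71832528,  0.0080829 ],
       [-0.27821317,  0.25902715, -0.92493371],
       [ 0.66230957, -0.64568857, -0.38004249]]), 't': array([0.35689475, 0.28060332, 0.5456207 ])}
top {'fx': 371.67336531488934, 'fy': 371.67336531488934, 'cx': 320.0670264781254, 'cy': 190.99771658130337, 'dist': array([-0.0068604,  0.       ,  0.       ,  0.       ,  0.       ]), 'R': array([[-0.0862869 , -0.99626864,  0.00183728],
       [-0.97360309,  0.0839324 , -0.21225545],
       [ 0.21130924, -0.02010364, -0.97721249]]), 't': array([0.00779606, 0.55577465, 0.9542759 ])}
{'time': 0.1, 'q': array([-1.37853222e+00,  5.28353161e-01,  1.43376438e+00, -8.39791917e-06,
        1.18140081e+00, -1.78486941e-01]), 'joint_velocities': array([ 0.00093421, -0.00232583, -0.00195597,  0.00220955, -0.00171921,
       -0.00022014]), 'joint_torque': array([ 1.75202069e-05, -4.40985346e+01, -1.77150714e+01,  6.35750033e-02,
        5.34232333e-02, -5.05066657e-05]), 'position': array([ 0.22635312, -0.58186991,  0.22168492]), 'tool_rot': array([ 9.82866355e-01,  1.84317122e-01, -1.05156088e-05, -9.62800006e-04]), 'ft_force': array([0.80483769, 0.86199223, 0.01146282]), 'moment': array([-0.01372687, -0.03027717, -0.06213795]), 'grip_force': 0.0, 'grip_width': 0.08718566199539762}
```

View pics/scene0.png

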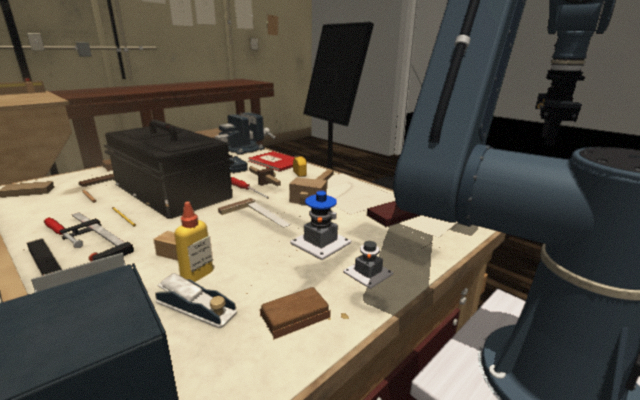

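View pics/top0.png

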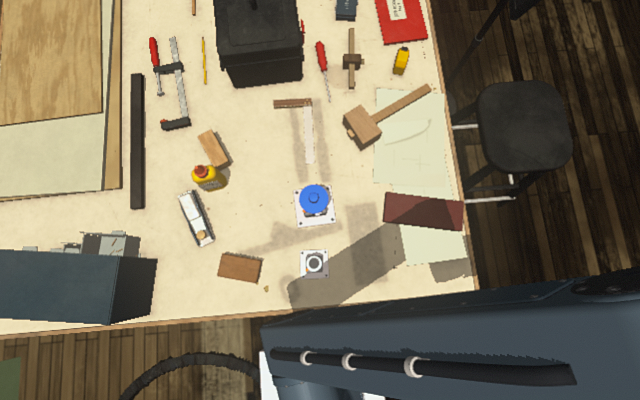

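Scene view: large camera with blue cap at about (320,205), small lookalike at (370,262), maroon box at (395,212). Top view: cap at (314,199), maroon box at (423,211), gripper out of view.

```bash
cat > h.py <<'E'
import numpy as np,cv2
from rig import get_obs,cams
def ray(n,uv):
    m=cams.camera_model(n);K=np.array([[m['fx'],0,m['cx']],[0,m['fy'],m['cy']],[0,0,1]])
    p=cv2.undistortPoints(np.float64(uv).reshape(-1,1,2),K,m['dist']).reshape(-1,2)
    return -m['R'].T@m['t'],np.c_[p,np.ones(len(p))]@m['R']
def onz(n,uv,z):
    c,d=ray(n,uv);return c+d*((z-c[2])/d[:,2:])
def proj(n,X):
    m=cams.camera_model(n);K=np.array([[m['fx'],0,m['cx']],[0,m['fy'],m['cy']],[0,0,1]])
    return cv2.projectPoints(np.float64(X).reshape(-1,1,3),cv2.Rodrigues(m['R'])[0],m['t'],K,m['dist'])[0].reshape(-1,2)
def hsv(im,lo,hi): return cv2.inRange(cv2.cvtColor(im,cv2.COLOR_BGR2HSV),lo,hi)
def big(mask):
    c,_=cv2.findContours(mask,cv2.RETR_EXTERNAL,cv2.CHAIN_APPROX_NONE);return max(c,key=cv2.contourArea)
E
python3 - <<'E'
from h import *
im=cv2.imread('pics/top0.png')
for n in("top","scene"): print(n,ray(n,[[320,190]])[0])
c=big(hsv(im,(105,130,80),(125,255,255)));P=onz('top',c,0.118)
print('disc',(cv2.minEnclosingCircle(np.float32(P[:,:2]*1000))),cv2.boundingRect(c))
m=hsv(im,(0,60,30),(180,255,130));w=np.zeros_like(m);w[180:240,375:475]=255;m&=w
c=big(m);P=onz('top',c,0.026)
print('box',cv2.minAreaRect(np.float32(P[:,:2]*1000)),cv2.boundingRect(c))
print(cv2.boxPoints(cv2.minAreaRect(np.float32(P[:,:2]*1000))))
s=cv2.imread('pics/scene0.png')
c=big(hsv(s,(105,130,60),(125,255,255)));print(cv2.boundingRect(c))
cv2.imwrite('pics/z0.png',np.hstack([cv2.resize(s[180:260,280:360],None,fx=5,fy=5,interpolation=cv2.INTER_CUBIC),cv2.resize(im[170:250,280:360],None,fx=5,fy=5,interpolation=cv2.INTER_CUBIC)]))
E
```

```text
top [ 0.3401293  -0.01969611  1.0504822 ]
scene [-0.03502472  0.53598369  0.46401378]
disc ((523.2487182617188, -20.30539894104004), 37.19681930541992) (300, 185, 28, 29)
box ((466.2826232910156, -336.6138916015625), (254.94863891601562, 105.13137817382812), 77.85738372802734) (383, 192, 92, 48)
[[ 388.07928 -450.17926]
 [ 490.85855 -472.2932 ]
 [ 544.48596 -223.04852]
 [ 441.7067  -200.93457]]
(305, 191, 31, 18)
```

View pics/z0.png

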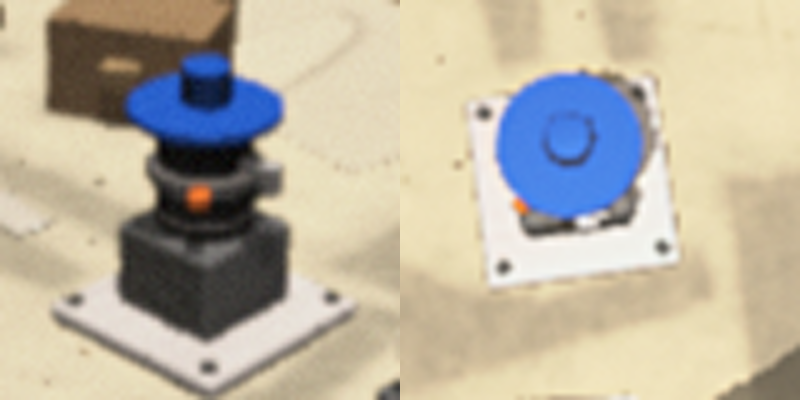

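The zoom shows the lug (orange) facing the scene camera at about (320,219), and the stop bracket to its right at about (334,216). Next I find the box corners more tightly, then move.

```bash
cat >> h.py <<'E'
from scipy.spatial.transform import Rotation as Ro
def shift(X,o=None):
    o=o or get_obs();r=Ro.from_quat(o['tool_rot']);return np.round(r.inv().apply(np.array(X)-o['position']),4),r.as_matrix().round(3).tolist()
E
python3 - <<'E'
from h import *
im=cv2.imread('pics/top0.png')
print(cv2.cvtColor(im,cv2.COLOR_BGR2HSV)[[210,210,210,235,228],[400,423,450,423,380]])
h=cv2.cvtColor(im,cv2.COLOR_BGR2HSV)
m=cv2.inRange(h,(0,100,20),(8,255,160))|cv2.inRange(h,(165,80,20),(180,255,160));w=np.zeros_like(m);w[180:240,375:475]=255
c=big(m&w);P=onz('top',c,0.026);r=cv2.minAreaRect(np.float32(P[:,:2]*1000));print(cv2.boundingRect(c),r)
P=onz('top',[[385,192],[463,202],[462,231],[384,222]],0.026);print(P.round(3),P.mean(0))
print(shift([.523,-.0205,.22]))
im2=cv2.imread('pics/scene0.png')
c=big(hsv(im2,(3,150,150),(18,255,255))[205:235,300:345]);c=c+[300,205];u=c.reshape(-1,2).mean(0);print(u,onz('scene',[u],.084))
E
```

```text
[[  6 112 123]
 [  9 104  81]
 [  5 124 117]
 [ 29  36 228]
 [ 19  63 130]]
(384, 193, 79, 38) ((480.0688171386719, -322.7458190917969), (217.91241455078125, 82.47920227050781), 77.9526596069336)
[[ 0.543 -0.223  0.026]
 [ 0.496 -0.438  0.026]
 [ 0.415 -0.421  0.026]
 [ 0.459 -0.21   0.026]] [ 0.478242   -0.32301556  0.026     ]
(array([ 0.4799, -0.4157,  0.0026]), [[0.932, 0.362, -0.0], [0.362, -0.932, 0.002], [0.0, -0.002, -1.0]])
[319.33333333 218.66666667] [[0.50522285 0.00536974 0.084     ]]
```

Emit:
servo_tool(moves="0.24 -0.208 0 0 0.06; 0.48 -0.416 0 0 0.06; 0.48 -0.416 0 0 0.06; 0.48 -0.416 0 0 0.06; 0.48 -0.416 0 0 0.06; 0.48 -0.416 0 0 0.06; 0.48 -0.416 0 0 0.06; 0.48 -0.416 0 0 0.06; 0.48 -0.416 0 0 0.06; 0.48 -0.416 0 0 0.06", grip_force=15)

```text
time: 0.93
position: [0.4214, -0.212, 0.2224]
tool_rot: [0.983, 0.184, -0.0, -0.0]
ft_force: [1.2, -1.0, 0.8]
grip_width: 0.0602
grip_force: 0.0
```

```bash
python3 -c "
from h import *
print(shift([.523,-.0205,.123]))"
```

```text
(array([ 0.164 , -0.1417,  0.0994]), [[0.932, 0.362, -0.0], [0.362, -0.932, 0.0], [-0.0, -0.0, -1.0]])
```

Emit:
servo_tool(moves="0.164 -0.142 0 0 0.06; 0.164 -0.142 0 0 0.06; 0.164 -0.142 0 0 0.06; 0.164 -0.142 0 0 0.06; 0.164 -0.142 0 0 0.06; 0.164 -0.142 0 0 0.06; 0.164 -0.142 0 0 0.06; 0.164 -0.142 0 0 0.06; 0.164 -0.142 0 0 0.06; 0.164 -0.142 0 0 0.06")

```text
time: 1.77
position: [0.5217, -0.0238, 0.2224]
tool_rot: [0.983, 0.183, -0.0, 0.0]
ft_force: [0.2, -0.4, -0.0]
grip_width: 0.0597
grip_force: 0.0
```

```bash
python3 -c "
from h import *
print(shift([.523,-.0205,.123]))"
```

```text
(array([ 0.0025, -0.0026,  0.0994]), [[0.933, 0.36, -0.001], [0.36, -0.933, -0.0], [-0.001, -0.0, -1.0]])
```

Emit:
servo_tool(moves="0.002 -0.002 0.035 0 0.06; 0.002 -0.002 0.065 0 0.06; 0.002 -0.002 0.085 0 0.06; 0.002 -0.002 0.098 0 0.06; 0.002 -0.002 0.098 0 0.06; 0.002 -0.002 0.098 0 0.02; 0.002 -0.002 0.098 0 0.015; 0.002 -0.002 0.098 0 0.015; 0.002 -0.002 0.098 0 0.015; 0.002 -0.002 0.098 0 0.015", grip_force=15)

```text
time: 2.6
position: [0.5242, -0.0199, 0.1255]
tool_rot: [0.983, 0.184, 0.001, 0.0]
ft_force: [-0.1, 0.2, -0.4]
grip_width: 0.0344
grip_force: 0.0
```

Emit:
servo_tool(moves="0 0 0.002 0 0.01; 0 0 0.002 0 0.01; 0 0 0.002 0 0.01; 0 0 0.002 0 0.01; 0 0 0.002 0 0.01")

```text
time: 3.02
position: [0.5238, -0.0197, 0.1228]
tool_rot: [0.983, 0.184, 0.0, 0.0]
ft_force: [-0.8, 0.1, 2.6]
grip_width: 0.0231
grip_force: 15.0
```

Emit:
servo_tool(moves="0 0 -0.02 0 0.01; 0 0 -0.05 0 0.01; 0 0 -0.08 0 0.01; 0 0 -0.08 0 0.01")

```text
time: 3.35
position: [0.5271, -0.0203, 0.2074]
tool_rot: [0.983, 0.184, 0.005, 0.002]
ft_force: [1.5, -1.2, -0.6]
grip_width: 0.0234
grip_force: 15.0
```

```bash
python3 -c "
from h import *
o=get_obs();print(o['position'],o['grip_width'],o['ft_force'],shift([.480,-.322,.2]))
for n in('scene','top'):cv2.imwrite('pics/%s1.png'%n,cams.camera(n))
a=cv2.imread('pics/scene1.png')
cv2.imwrite('pics/z1.png',cv2.resize(a[150:270,260:400],None,fx=4,fy=4,interpolation=2))"
```

```text
[ 0.52711104 -0.02032452  0.20739268] 0.023364182074419648 [ 1.54856025 -1.2083007  -0.63266246] (array([-0.1533,  0.264 ,  0.0076]), [[0.932, 0.363, 0.01], [0.363, -0.932, -0.002], [0.009, 0.006, -1.0]])
```

View pics/z1.png

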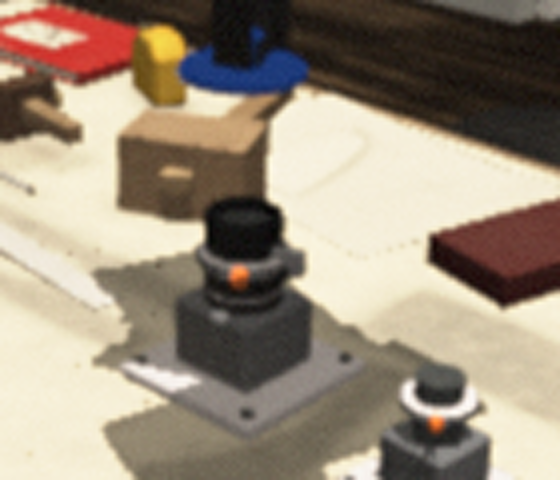

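The cap hangs level in the gripper at about (320,165). The lens is bare, with the lug at about (320,218).

Emit:
servo_tool(moves="-0.153 0.264 0 0 0.01; -0.153 0.264 0 0 0.01; -0.153 0.264 0 0 0.01; -0.153 0.264 0 0 0.01; -0.153 0.264 0 0 0.01; -0.153 0.264 0 0 0.01; -0.153 0.264 0 0 0.01; -0.153 0.264 0 0 0.01; -0.153 0.264 0 0 0.01; -0.153 0.264 0 0 0.01")

```text
time: 4.28
position: [0.4755, -0.3206, 0.2006]
tool_rot: [0.983, 0.183, -0.001, -0.002]
ft_force: [-0.0, -0.9, -0.4]
grip_width: 0.0239
grip_force: 15.0
```

Emit:
servo_tool(moves="0 0 0 0 0.01; 0 0 0 0 0.01; 0 0 0 0 0.01; 0 0 0 0 0.01")

```text
time: 4.62
position: [0.477, -0.3197, 0.2026]
tool_rot: [0.983, 0.185, -0.0, -0.0]
ft_force: [-0.4, 0.8, -0.7]
grip_width: 0.0234
grip_force: 15.0
```

```bash
python3 -c "
from h import *
print(shift([.480,-.322,.046]),get_obs()['position'])"
```

```text
(array([0.002 , 0.0033, 0.1566]), [[0.931, 0.364, -0.0], [0.364, -0.931, 0.0], [-0.0, -0.0, -1.0]]) [ 0.47700065 -0.31971326  0.2025569 ]
```

Emit:
servo_tool(moves="0.002 0.003 0.035 0 0.01; 0.002 0.003 0.07 0 0.01; 0.002 0.003 0.1 0 0.01; 0.002 0.003 0.125 0 0.01; 0.002 0.003 0.142 0 0.01; 0.002 0.003 0.15 0 0.01; 0.002 0.003 0.152 0 0.01; 0.002 0.003 0.152 0 0.01; 0.002 0.003 0.152 0 0.01")

```text
time: 5.37
position: [0.4805, -0.3238, 0.0517]
tool_rot: [0.983, 0.185, 0.001, 0.001]
ft_force: [-1.3, -0.1, -0.7]
grip_width: 0.0232
grip_force: 15.0
```

Emit:
servo_tool(moves="0 0 0.002 0 0.01; 0 0 0.004 0 0.01; 0 0 0.004 0 0.01; 0 0 0.004 0 0.01")

```text
time: 5.7
position: [0.4797, -0.3234, 0.047]
tool_rot: [0.983, 0.184, 0.0, 0.0]
ft_force: [-0.3, -0.6, -1.1]
grip_width: 0.0233
grip_force: 15.0
```

Emit:
servo_tool(moves="0 0 0.001 0 0.01; 0 0 0.002 0 0.01; 0 0 0.0025 0 0.01; 0 0 0.0025 0 0.01")

```text
time: 6.03
position: [0.4798, -0.3234, 0.0448]
tool_rot: [0.983, 0.184, 0.0, 0.0]
ft_force: [-1.5, 0.9, 3.9]
grip_width: 0.0233
grip_force: 15.0
```

Emit:
servo_tool(moves="0 0 0 0 0.05; 0 0 0 0 0.05; 0 0 0 0 0.05; 0 0 0 0 0.05; 0 0 -0.02 0 0.05; 0 0 -0.06 0 0.05; 0 0 -0.1 0 0.03; 0 0 -0.14 0 0; 0 0 -0.14 0 0; 0 0 -0.14 0 0")

```text
time: 6.87
position: [0.481, -0.3246, 0.1869]
tool_rot: [0.983, 0.184, 0.002, 0.003]
ft_force: [0.6, 0.1, -0.8]
grip_width: 0.0306
grip_force: 0.0
```

```bash
python3 - <<'E'
from h import *
t=cams.camera('top');s=cams.camera('scene')
cv2.imwrite('pics/t2.png',t);cv2.imwrite('pics/s2.png',s)
k=lambda a,f:cv2.resize(a,None,fx=f,fy=f,interpolation=2)
cv2.imwrite('pics/z2.png',np.hstack([k(t[170:240,285:355],5.7143),k(s[185:255,285:355],5.7143)]))
c=big(hsv(t,(105,130,60),(125,255,255)));print(cv2.boundingRect(c),onz('top',c,.04).mean(0))
# lens axis: foot plate
for n,im in(('scene',s),('top',t)):
    m=hsv(im,(2,140,110),(20,255,255));w=np.zeros_like(m);p=proj(n,[.523,-.02,.09])[0].astype(int);w[p[1]-25:p[1]+25,p[0]-20:p[0]+20]=255
    ys,xs=np.nonzero(m&w);print(n,len(xs),xs.mean(),ys.mean(),onz(n,[[xs.mean(),ys.mean()]],.084))
E
```

```text
Traceback (most recent call last):
  File "h.py", line 14, in big
    c,_=cv2.findContours(mask,cv2.RETR_EXTERNAL,cv2.CHAIN_APPROX_NONE);return max(c,key=cv2.contourArea)
                                                                              ~~~^^^^^^^^^^^^^^^^^^^^^^^
ValueError: max() iterable argument is empty
```

View pics/z2.png

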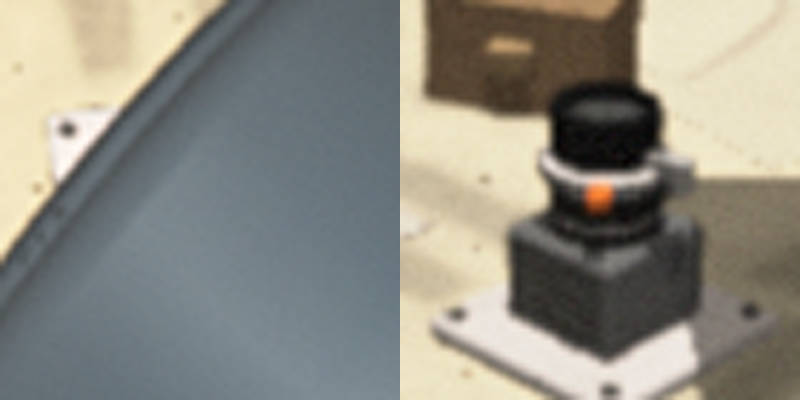

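Right half: the lug's face is at about (320,219.6) and the bracket is to its right. The top view is blocked by the arm (left half).

```bash
python3 - <<'E'
from h import *
t=cv2.imread('pics/top0.png');s=cv2.imread('pics/s2.png')
g=cv2.cvtColor(t,cv2.COLOR_BGR2HSV);p=proj('top',[.52,-.02,.01])[0].astype(int)
m=cv2.inRange(g,(0,0,170),(180,35,255))|cv2.inRange(g,(105,130,80),(125,255,255));w=np.zeros_like(m);w[p[1]-30:p[1]+30,p[0]-30:p[0]+30]=255
m=cv2.morphologyEx(m&w,cv2.MORPH_OPEN,np.ones((3,3)));c=big(m)
hull=onz('top',c,.010)[:,:2]*1000
print('plate',cv2.minAreaRect(np.float32(hull)),cv2.boundingRect(c))
m=hsv(s,(2,140,110),(20,255,255));w=np.zeros_like(m);w[205:235,305:335]=255
ys,xs=np.nonzero(m&w);u=[xs.mean(),ys.mean()];print(len(xs),u,xs.min(),xs.max(),ys.min(),ys.max())
# bracket pixel approx
for ax in([.5232,-.0203],[.521,-.0185],[.525,-.022]):
  for nm,uv in(('lug',u),('br',[333,215])):
    C,d=ray('scene',[uv]);d=d[0];ax=np.array(ax);q=C[:2]-ax
    for R in ((.040,) if nm=='lug' else (.042,)):
        a=d[:2]@d[:2];b=2*q@d[:2];e=q@q-R*R;D=b*b-4*a*e
        if D<0: print(nm,'miss');continue
        l=(-b-D**.5)/2/a;X=C+l*d;print(ax,nm,X.round(4),np.degrees(np.arctan2(*(X[:2]-ax)[::-1])))
E
```

```text
plate ((528.7692260742188, -20.01516342163086), (118.38247680664062, 108.5008544921875), 2.5239779949188232) (294, 184, 41, 43)
16 [np.float64(319.25), np.float64(219.375)] 317 321 218 221
[ 0.5232 -0.0203] lug [0.4991 0.0116 0.0866] 127.04407540500159
[ 0.5232 -0.0203] br [ 0.4815 -0.0155  0.095 ] 173.46613934682216
[ 0.521  -0.0185] lug [0.4971 0.0136 0.088 ] 126.67209488834204
[ 0.521  -0.0185] br [ 0.4793 -0.0132  0.0965] 172.79761283375063
[ 0.525 -0.022] lug [0.5009 0.0099 0.0853] 127.11338707335773
[ 0.525 -0.022] br [ 0.4833 -0.0174  0.0937] 173.73830081165843
```

```bash
python3 - <<'E'
from h import *
P=onz('top',[[297.4,228],[336,222.4],[331.4,185.4],[293.4,190.6]],.01);print(P.round(4),P.mean(0))
print(onz('top',[[314.6,206.0]],.01))
# scene: plate corners from z2 right half
s=np.array([[433,328],[610,407],[780,318]])
# mouth top ellipse centre in scene (607,98)
print(onz('scene',[[285+(607-400)/5.714,185+103/5.714]],.112))
print(shift([.48,-.1,.2]),get_obs()['q'])
E
```

```text
[[ 0.4648  0.0314  0.01  ]
 [ 0.4712 -0.078   0.01  ]
 [ 0.5787 -0.075   0.01  ]
 [ 0.5728  0.0349  0.01  ]] [ 0.52189129 -0.02165846  0.01      ]
[[ 0.52301906 -0.02187165  0.01      ]]
[[ 0.52143029 -0.01631497  0.112     ]]
(array([ 0.0816, -0.2072, -0.0164]), [[0.932, 0.362, -0.001], [0.362, -0.932, 0.001], [-0.001, -0.002, -1.0]]) [-7.86188264e-01  5.12676183e-01  1.59293792e+00 -2.54320278e-05
  1.03766352e+00  4.13849629e-01]
```

Emit:
servo_tool(moves="0.168 -0.317 -0.01 7 0; 0.168 -0.317 -0.01 14 0; 0.168 -0.317 -0.01 21 0; 0.168 -0.317 -0.01 28 0; 0.168 -0.317 -0.01 35 0; 0.168 -0.317 -0.01 42 0; 0.168 -0.317 -0.01 49 0; 0.168 -0.317 -0.01 56 0; 0.168 -0.317 -0.01 63 0; 0.168 -0.317 -0.01 70 0")

```text
time: 7.8
position: [0.5195, 0.0377, 0.1919]
tool_rot: [0.923, -0.386, -0.003, -0.0]
ft_force: [0.7, -0.4, 0.3]
grip_width: 0.0002
grip_force: 0.0
```

```bash
cat >> h.py <<'E'
AX=np.array([.523,-.0205])
def st(n=6):
    L=[]
    for _ in range(n):
        cams.camera('top');o=get_obs();L.append(np.r_[o['position'],o['ft_force'],o['moment']])
    M=np.mean(L,0);R=Ro.from_quat(o['tool_rot']).as_matrix()
    yaw=np.degrees(np.arctan2(R[1,0],R[0,0]));d=np.r_[AX,.084]-M[:3]
    print('t',round(o['time'],2),'pos',M[:3].round(4),'yaw',yaw.round(2),'axis in tool',(R.T@d).round(4),'Ftool',(R.T@M[3:6]).round(2),'std',np.std([R.T@l[3:6] for l in L],0).round(2),'Mtool',(R.T@M[6:]).round(3),'grip',o['grip_width'])
E
python3 -c "
from h import *
print(shift([.5233,.0324,.19]));st(2)"
```

```text
(array([0.0065, 0.001 , 0.0019]), [[0.703, -0.712, -0.005], [-0.712, -0.703, 0.003], [-0.005, 0.002, -1.0]])
t 7.9 pos [0.5197 0.0367 0.192 ] yaw -44.98 axis in tool [0.0433 0.0378 0.1079] Ftool [-0.55  0.08 -0.03] std [0.75 0.69 0.04] Mtool [ 0.068 -0.102 -0.017] grip 0.00037525746363409936
```

Emit:
servo_tool(moves="0.005 0.001 0.03 7 0; 0.005 0.001 0.06 8 0; 0.005 0.001 0.07 8 0; 0.005 0.001 0.07 8 0; 0.005 0.001 0.07 8 0; 0.005 0.001 0.07 8 0")

```text
time: 8.4
position: [0.5249, 0.0281, 0.1247]
tool_rot: [0.894, -0.448, 0.001, -0.0]
ft_force: [-0.5, -0.4, -0.1]
grip_width: 0.0004
grip_force: 0.0
```

```bash
python3 - <<'E'
from h import *
st(4)
a=cams.camera('scene');t=cams.camera('top')
k=lambda a,f:cv2.resize(a,None,fx=f,fy=f,interpolation=2)
cv2.imwrite('pics/z3.png',np.hstack([k(a[185:255,285:355],5.7143),k(t[160:230,280:350],5.7143)]))
E
```

```text
t 8.6 pos [0.5251 0.0284 0.1253] yaw -53.22 axis in tool [0.0378 0.031  0.0413] Ftool [-0.05  0.07 -0.6 ] std [0.43 0.46 0.3 ] Mtool [ 0.064 -0.072 -0.016] grip 0.0004112185044791175
```

View pics/z3.png

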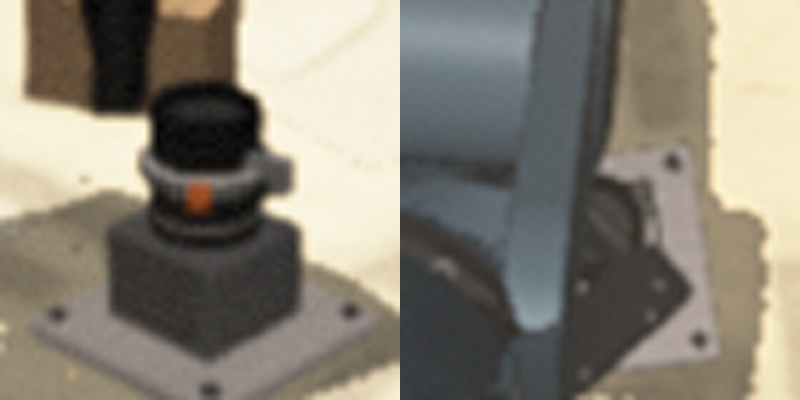

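Scene half: the shut fingertips hang at about (305,200), left of the lug at (320,219) on its clockwise side. Clear to descend.

Emit:
servo_tool(moves="-0.004 -0.003 0.015 0 0; -0.004 -0.003 0.03 0 0; -0.004 -0.003 0.042 0 0; -0.004 -0.003 0.047 0 0; -0.004 -0.003 0.047 0 0; -0.004 -0.003 0.047 0 0; -0.004 -0.003 0.047 0 0")

```text
time: 9.28
position: [0.5248, 0.0337, 0.0777]
tool_rot: [0.894, -0.448, 0.001, -0.0]
ft_force: [-0.6, 0.3, -0.5]
grip_width: 0.0003
grip_force: 0.0
```

```bash
python3 -c "
from h import *
st(6)"
```

```text
t 9.58 pos [0.5246 0.0338 0.0777] yaw -53.24 axis in tool [ 0.0425  0.0338 -0.0063] Ftool [-0.06  0.12 -0.17] std [0.28 0.45 0.62] Mtool [ 0.049 -0.081  0.003] grip 0.00030671050103726053
```

Emit:
servo_tool(moves="0 0.003 0 0 0; 0 0.006 0 0 0; 0 0.009 0 0 0; 0 0.012 0 0 0; 0 0.012 0 0 0; 0 0.012 0 0 0")

```text
time: 10.08
position: [0.5143, 0.0265, 0.077]
tool_rot: [0.894, -0.448, -0.0, 0.0]
ft_force: [0.2, 0.4, 0.5]
grip_width: 0.0007
grip_force: 0.0
```

```bash
python3 - <<'E'
from h import *
st(5)
c=np.array([.0425,.0215])
for a in(2,4,6,8,10,12):
    r=np.radians(-a);R=np.array([[np.cos(r),-np.sin(r)],[np.sin(r),np.cos(r)]]);print(-a,(c-R@c).round(4))
E
```

```text
t 10.33 pos [0.5147 0.0266 0.0771] yaw -53.24 axis in tool [ 0.0427  0.0215 -0.0069] Ftool [ 0.06 -0.15 -0.45] std [0.43 0.41 0.2 ] Mtool [ 0.041 -0.083  0.007] grip 0.0006083612382153669
-2 [-0.0007  0.0015]
-4 [-0.0014  0.003 ]
-6 [-0.002   0.0046]
-8 [-0.0026  0.0061]
-10 [-0.0031  0.0077]
-12 [-0.0035  0.0093]
```

Emit:
servo_tool(moves="-0.0007 0.0015 0 -2 0; -0.0014 0.003 0 -4 0; -0.002 0.0046 0 -6 0; -0.0026 0.0061 0 -8 0; -0.0031 0.0077 0 -10 0; -0.0031 0.0077 0 -10 0")

```text
time: 10.83
position: [0.5062, 0.0246, 0.077]
tool_rot: [0.93, -0.368, -0.0, 0.0]
ft_force: [0.0, -0.0, 1.6]
grip_width: 0.0007
grip_force: 0.0
```

```bash
python3 - <<'E'
from h import *
st(5)
E
```

```text
t 11.08 pos [0.5067 0.0246 0.0771] yaw -43.27 axis in tool [ 0.0428  0.0216 -0.0069] Ftool [ 0.35  0.02 -0.21] std [0.67 0.49 0.36] Mtool [ 0.037 -0.09   0.004] grip 0.0004990471584957498
```

Emit:
servo_tool(moves="-0.0007 0.0015 0 -2 0; -0.0014 0.003 0 -4 0; -0.002 0.0046 0 -6 0; -0.002 0.0046 0 -6 0")

```text
time: 11.42
position: [0.5027, 0.0225, 0.0772]
tool_rot: [0.948, -0.319, 0.001, -0.0]
ft_force: [2.0, 1.5, -0.3]
grip_width: 0.0
grip_force: 0.7
```

```bash
python3 - <<'E'
from h import *
st(5)
E
```

```text
t 11.67 pos [0.5026 0.0226 0.0772] yaw -37.27 axis in tool [ 0.0423  0.0219 -0.0068] Ftool [ 0.83 -2.    0.1 ] std [0.25 0.53 0.61] Mtool [ 0.364  0.065 -0.038] grip 0.0004293977322530762
```

Emit:
servo_tool(moves="-0.0004 0.0008 0 -1 0; -0.0007 0.0015 0 -2 0; -0.001 0.0023 0 -3 0; -0.0014 0.003 0 -4 0; -0.0017 0.0038 0 -5 0; -0.002 0.0046 0 -6 0; -0.0023 0.0053 0 -7 0; -0.0026 0.0061 0 -8 0")

```text
time: 12.33
position: [0.4961, 0.0192, 0.0771]
tool_rot: [0.968, -0.252, 0.0, -0.0]
ft_force: [2.8, 2.1, 0.5]
grip_width: 0.0005
grip_force: 0.9
```

```bash
python3 - <<'E'
from h import *
st(5)
E
```

```text
t 12.58 pos [0.4958 0.0192 0.077 ] yaw -29.25 axis in tool [ 0.0431  0.0214 -0.007 ] Ftool [ 1.45 -0.95 -0.38] std [0.43 0.5  0.31] Mtool [ 0.287  0.108 -0.009] grip 0.00035363592322254625
```

Emit:
servo_tool(moves="-0.0004 0.0008 0 -1 0; -0.0007 0.0015 0 -2 0; -0.001 0.0023 0 -3 0; -0.0014 0.003 0 -4 0; -0.0014 0.003 0 -4 0")

```text
time: 13.0
position: [0.4932, 0.0172, 0.077]
tool_rot: [0.976, -0.218, -0.0, 0.0]
ft_force: [0.6, 1.5, 0.7]
grip_width: 0.0005
grip_force: 0.8
```

```bash
python3 - <<'E'
from h import *
st(5)
a=cams.camera('scene')
cv2.imwrite('pics/z4.png',cv2.resize(a[185:255,285:355],None,fx=8,fy=8,interpolation=2))
E
```

```text
t 13.25 pos [0.4933 0.0173 0.077 ] yaw -25.24 axis in tool [ 0.043   0.0215 -0.007 ] Ftool [ 1.06 -0.81 -0.72] std [0.65 0.31 0.73] Mtool [ 0.266  0.1   -0.02 ] grip 0.00034589119849536026
```

View pics/z4.png

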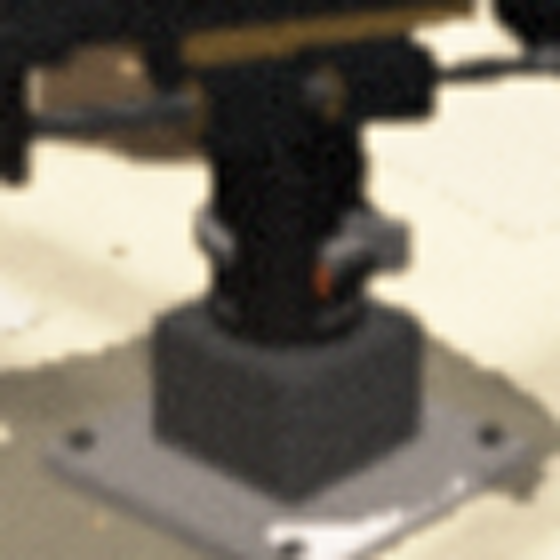

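The finger pushes the lug, visible as an orange sliver at (325,220), and the bracket is close at (334,215). From here I use small steps.

Emit:
servo_tool(moves="-0.0002 0.0004 0 -0.5 0; -0.0004 0.0008 0 -1 0; -0.0005 0.0011 0 -1.5 0; -0.0007 0.0015 0 -2 0; -0.0007 0.0015 0 -2 0")

```text
time: 13.72
position: [0.4921, 0.0163, 0.077]
tool_rot: [0.98, -0.201, -0.0, -0.0]
ft_force: [1.3, 1.9, -0.3]
grip_width: 0.0
grip_force: 0.9
```

```bash
python3 - <<'E'
from h import *
st(5)
E
```

```text
t 13.97 pos [0.4921 0.0162 0.077 ] yaw -23.24 axis in tool [ 0.0429  0.0216 -0.007 ] Ftool [ 0.83 -1.52  0.11] std [0.35 0.57 0.47] Mtool [ 0.338  0.09  -0.   ] grip 0.0006074945375285474
```

Emit:
servo_tool(moves="-0.0002 0.0004 0 -0.5 0; -0.0004 0.0008 0 -1 0; -0.0005 0.0011 0 -1.5 0; -0.0007 0.0015 0 -2 0; -0.0007 0.0015 0 -2 0")

```text
time: 14.38
position: [0.4909, 0.0151, 0.0771]
tool_rot: [0.983, -0.184, 0.0, 0.0]
ft_force: [1.8, 1.4, -0.3]
grip_width: 0.0005
grip_force: 0.8
```

```bash
python3 - <<'E'
from h import *
st(5)
E
```

```text
t 14.63 pos [0.4909 0.0151 0.077 ] yaw -21.24 axis in tool [ 0.0428  0.0216 -0.007 ] Ftool [ 0.88 -1.26  0.03] std [0.27 0.44 0.74] Mtool [ 0.305  0.097 -0.007] grip 0.0005728968702757064
```

Emit:
servo_tool(moves="-0.0002 0.0004 0 -0.5 0; -0.0004 0.0008 0 -1 0; -0.0005 0.0011 0 -1.5 0; -0.0007 0.0015 0 -2 0; -0.0007 0.0015 0 -2 0")

```text
time: 15.05
position: [0.4898, 0.0139, 0.0771]
tool_rot: [0.986, -0.167, 0.0, 0.0]
ft_force: [1.6, 1.6, 0.5]
grip_width: 0.0007
grip_force: 0.8
```

```bash
python3 - <<'E'
from h import *
st(5)
E
```

```text
t 15.3 pos [0.4898 0.014  0.0771] yaw -19.24 axis in tool [ 0.0427  0.0216 -0.0069] Ftool [ 1.17 -1.6   0.13] std [0.52 0.78 0.32] Mtool [ 0.278  0.154 -0.031] grip 0.0002774254651909806
```

Emit:
servo_tool(moves="-0.0002 0.0004 0 -0.5 0; -0.0004 0.0008 0 -1 0; -0.0005 0.0011 0 -1.5 0; -0.0007 0.0015 0 -2 0; -0.0007 0.0015 0 -2 0")

```text
time: 15.72
position: [0.4886, 0.0128, 0.0771]
tool_rot: [0.989, -0.15, 0.0, 0.0]
ft_force: [2.1, 1.4, 0.4]
grip_width: 0.0005
grip_force: 0.8
```

```bash
python3 - <<'E'
from h import *
st(5)
E
```

```text
t 15.97 pos [0.4886 0.0128 0.0771] yaw -17.24 axis in tool [ 0.0427  0.0216 -0.0069] Ftool [ 1.3  -1.55  0.4 ] std [0.49 0.29 0.63] Mtool [0.285 0.161 0.01 ] grip 0.0005390164723671887
```

Emit:
servo_tool(moves="-0.0002 0.0004 0 -0.5 0; -0.0004 0.0008 0 -1 0; -0.0005 0.0011 0 -1.5 0; -0.0007 0.0015 0 -2 0; -0.0007 0.0015 0 -2 0")

```text
time: 16.38
position: [0.4874, 0.0116, 0.077]
tool_rot: [0.991, -0.132, -0.0, 0.0]
ft_force: [0.5, 2.2, 0.4]
grip_width: 0.0004
grip_force: 0.8
```

```bash
python3 - <<'E'
from h import *
st(5)
E
```

```text
t 16.63 pos [0.4874 0.0116 0.0771] yaw -15.24 axis in tool [ 0.0427  0.0216 -0.007 ] Ftool [ 1.28 -1.22  0.1 ] std [0.33 0.52 0.29] Mtool [ 0.288  0.169 -0.031] grip 0.0005860595122231095
```

Emit:
servo_tool(moves="-0.0002 0.0004 0 -0.5 0; -0.0004 0.0008 0 -1 0; -0.0005 0.0011 0 -1.5 0; -0.0007 0.0015 0 -2 0; -0.0007 0.0015 0 -2 0")

```text
time: 17.05
position: [0.4864, 0.0103, 0.0771]
tool_rot: [0.993, -0.115, -0.0, 0.0]
ft_force: [0.6, 1.5, 0.3]
grip_width: 0.0003
grip_force: 0.8
```

```bash
python3 - <<'E'
from h import *
st(5)
E
```

```text
t 17.3 pos [0.4864 0.0103 0.077 ] yaw -13.24 axis in tool [ 0.0427  0.0216 -0.007 ] Ftool [ 0.93 -1.59  0.04] std [0.61 0.41 0.33] Mtool [ 0.293  0.167 -0.005] grip 0.00027514889638720005
```

Emit:
servo_tool(moves="-0.0002 0.0004 0 -0.5 0; -0.0004 0.0008 0 -1 0; -0.0005 0.0011 0 -1.5 0; -0.0007 0.0015 0 -2 0; -0.0007 0.0015 0 -2 0")

```text
time: 17.72
position: [0.4853, 0.009, 0.0771]
tool_rot: [0.995, -0.098, -0.0, -0.0]
ft_force: [0.9, 0.9, 0.4]
grip_width: -0.0001
grip_force: 0.8
```

```bash
python3 - <<'E'
from h import *
st(5)
E
```

```text
t 17.97 pos [0.4853 0.009  0.0771] yaw -11.24 axis in tool [ 0.0427  0.0216 -0.007 ] Ftool [ 1.09 -1.6   0.29] std [0.44 0.19 0.71] Mtool [ 0.282  0.179 -0.037] grip 0.0003715170687829355
```

Emit:
servo_tool(moves="-0.0002 0.0004 0 -0.5 0; -0.0004 0.0008 0 -1 0; -0.0005 0.0011 0 -1.5 0; -0.0007 0.0015 0 -2 0; -0.0007 0.0015 0 -2 0")

```text
time: 18.38
position: [0.4845, 0.0078, 0.0771]
tool_rot: [0.997, -0.08, 0.0, -0.0]
ft_force: [1.2, 3.3, 0.0]
grip_width: 0.0006
grip_force: 1.4
```

```bash
python3 - <<'E'
from h import *
st(5)
E
```

```text
t 18.63 pos [0.4845 0.0078 0.0771] yaw -9.25 axis in tool [ 0.0425  0.0217 -0.0069] Ftool [ 1.46 -2.61 -0.18] std [0.17 0.46 0.54] Mtool [ 0.52   0.233 -0.051] grip 0.00024757299928582184
```

Contact: the moment rose from 0.28 to 0.52. Pressing on in half-degree steps.

Emit:
servo_tool(moves="-0.0001 0.0002 0 -0.25 0; -0.0002 0.0004 0 -0.5 0; -0.0002 0.0004 0 -0.5 0; -0.0002 0.0004 0 -0.5 0")

```text
time: 18.97
position: [0.4843, 0.0074, 0.0771]
tool_rot: [0.997, -0.076, 0.0, -0.0]
ft_force: [1.9, 3.2, -0.7]
grip_width: 0.0001
grip_force: 1.8
```

```bash
python3 - <<'E'
from h import *
st(5)
E
```

```text
t 19.22 pos [0.4843 0.0074 0.0771] yaw -8.74 axis in tool [ 0.0425  0.0217 -0.0069] Ftool [ 1.63 -3.8  -0.25] std [0.23 0.52 0.6 ] Mtool [ 0.674  0.303 -0.042] grip 0.0007415503775103297
```

Emit:
servo_tool(moves="-0.0001 0.0002 0 -0.25 0; -0.0002 0.0004 0 -0.5 0; -0.0003 0.0006 0 -0.75 0; -0.0003 0.0006 0 -0.75 0; -0.0003 0.0006 0 -0.75 0; -0.0003 0.0006 0 -0.75 0")

```text
time: 19.72
position: [0.4839, 0.0069, 0.0771]
tool_rot: [0.998, -0.07, 0.0, -0.0]
ft_force: [3.7, 3.6, -0.5]
grip_width: 0.0003
grip_force: 2.3
```

```bash
python3 - <<'E'
from h import *
st(5)
E
```

```text
t 19.97 pos [0.4839 0.0069 0.0771] yaw -7.99 axis in tool [ 0.0425  0.0217 -0.0069] Ftool [ 2.13 -4.58  0.28] std [0.48 0.46 0.27] Mtool [ 0.86   0.358 -0.051] grip 0.00033580363788171996
```

Firm contact, about 3.5 N on the stop. Backing off.

Emit:
servo_tool(moves="0 -0.001 0 0 0; 0 -0.003 0 0 0; 0 -0.006 0 0 0; -0.004 -0.012 0 0 0; -0.012 -0.018 0 0 0; -0.02 -0.02 -0.02 0 0; -0.02 -0.02 -0.06 0 0; -0.02 -0.02 -0.1 0 0; -0.02 -0.02 -0.14 0 0; -0.02 -0.02 -0.14 0 0")

```text
time: 20.8
position: [0.4703, 0.0294, 0.2235]
tool_rot: [0.998, -0.069, 0.007, 0.001]
ft_force: [0.8, -0.7, 1.2]
grip_width: 0.0004
grip_force: 0.0
```

Emit:
servo_tool(moves="-0.1 0 0 0 0; -0.1 0 0 0 0; -0.1 0.03 0 0 0; -0.1 0.03 0 0 0; -0.1 0.03 0 0 0; -0.1 0.03 0 0 0")

```text
time: 21.3
position: [0.3637, 0.0137, 0.217]
tool_rot: [0.998, -0.07, 0.0, -0.0]
ft_force: [0.5, 0.6, -0.6]
grip_width: 0.0008
grip_force: 0.0
```

```bash
python3 - <<'E'
from h import *
o=get_obs();print(o['time'],o['position'],o['ft_force'])
a=cams.camera('scene');t=cams.camera('top')
k=lambda a,f:cv2.resize(a,None,fx=f,fy=f,interpolation=2)
cv2.imwrite('pics/z5.png',np.hstack([k(a[165:265,290:440],2.6667),k(t[160:260,300:450],2.6667)]))
c=big(hsv(a,(105,130,40),(125,255,255)));print(cv2.boundingRect(c),proj('scene',[.48,-.323,.04]))
E
```

```text
21.3 [0.36370195 0.01369155 0.21701802] [ 0.54210425  0.5991638  -0.56780932]
(393, 192, 25, 16) [[405.94116779 200.39316477]]
```

View pics/z5.png

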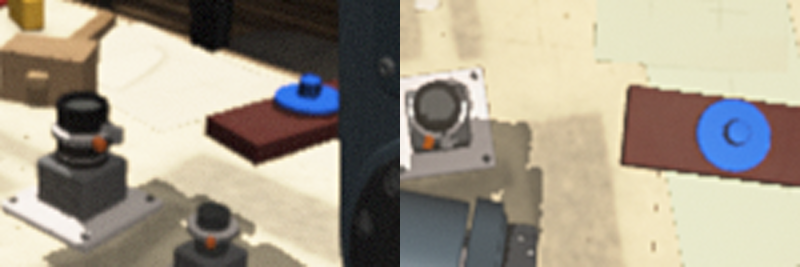

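The cap sits knob up on the box, at (405,200) in the scene view. The lug lies against the stop beside the bracket at (327,219), and the arm is clear.

```bash
python3 -c "
from rig import job
print(job.hand_in())"
```

```text
the job is handed in; nothing more can be done
None
```

I handed the job in at about 21 s: the cap is knob up on the maroon box, and the ring was pressed on the stop screw at about 3.5 N (estimated from the wrist readings), then let go with the arm clear; the hand-in returned no verdict.

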